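# Draw the inspection plug partway out of a slanted rotor pocket and hold it

## Task

The inspection plug, the steel rod with a collar and a long bare handle standing up from among the capped tubes and low blanking plugs of the centrifuge rotor, sits fully home in its slanted pocket. Take it by the handle and draw it straight out along the slant of its pocket, without forcing it against the bore and never right out, until its collar stands 40 mm clear of the pocket's mouth. Finish while holding it still there, in line with the pocket and without letting go, and leave everything else where it is.

Things in the scene. Friction and masses are not known exactly. Their poses are not given: they have to be found in the camera images.
- plug: the inspection plug, a loose round steel piece, 0.3 to 0.6 kg: shank 25 across, 83 long, in the pocket; collar 36 across, 6 thick, resting on the pocket's mouth at the start; round handle 22 across, from 6 to 80 above the collar's underside. Origin on its axis at the collar's underside; z along the handle, out of the pocket. Nothing latches it; it slides back down if let go.
- plug_grip (a point): point on the plug's axis, 50 above the collar's underside: where to grip the handle
- pocket: the pocket that the plug stands in: a fixed blind round bore 26.5 across (0.75 clearance all round), 85 deep. Origin at the centre of its mouth; z points out along its axis, leaning 25 degrees from vertical towards the rotor's middle. It is one of six pockets 60 degrees apart, their mouths 62 from the rotor's axis and 112 above its underside.
- rotor: dark fixed-angle rotor with light pocket sleeves, a blunt cone 248 across, about 110 high (hub 130), fixed on the tray; origin under its centre, z up; the plug's pocket is on its +x side. The other five pockets hold three white-capped tubes, at most 21 out of the mouth, and two flat blanking plugs, 11 out; these are fixed.
- dishes: three stacked closed clear dishes, 95 across, 48 high, on the tray; origin under its centre; a bystander, to be left alone
- bottle: amber bottle, 60 across, 110 high, on the tray; origin under its centre; a bystander, to be left alone
- tube_rack: grey tube rack with five capped tubes, 70 x 120, 82 high, on the tray; origin under its centre; a bystander, to be left alone
- rotor_key: steel T-shaped key lying on the tray, 117 x 75, 12 high; origin underneath; a bystander, to be left alone
- weight: brass balance weight, 24 across, 33 high, on the tray; origin under its centre; a bystander, to be left alone
- vial: small glass vial, 22 across, 45 high, on the tray; origin under its centre; a bystander, to be left alone
Things that resemble listed ones, but are neither listed nor needed, are in the scene too. Of the things like the plug, leave any that is purple; of the rest the smaller one is meant.

How it is judged:
By the outcome, as a careful person would: the job done as asked, in the order asked, and still so for the second after the job is handed in, while the arm keeps its last pose, push and grip.
It also fails if it takes over 32 s, if anything falls off the work surface, if the arm or the gripper's body presses on something with over 40 N, if the wrist force passes 120 N, or if a joint passes its speed limit or range.

## Robot

A 6-joint arm with a two-finger parallel gripper is mounted at the origin on the work surface. World frame = base frame: x ahead of the robot, y to its left, z up, the work surface at z = 0. Lengths are in m, angles in rad, forces in N, time in s.
With the tool pointing down it reaches from about 0.375 to 0.9 m from the base axis. Payload 3.1 kg.
Tool frame: the origin (TCP) lies between the finger pads; the fingertips stand manip.nose_length ahead of it and the grasp point (between the pads) lies 5 mm behind it (manip.nose_length is the distance from the TCP to the fingertips, in m); z points along the fingers, y is the line along which they close (so a half turn about z gives the same grasp; the last joint's range is limited). The gripper opens to 85 mm and grips with 20 to 120 N. Pads are 22 mm wide; open, the fingers measure 114 mm over their backs; the gripper's body (76 mm by 85 mm) begins 54 mm behind the grasp point. The pads swing forward as they close: fully open they stand 13 mm farther back than shut.
Start: joints at [-0.178, 0.527, 1.433, -0, 1.181, -0.178], TCP at [0.625, 0, 0.245] pointing down, gripper open.
Joint ranges: [-3.08, 3.08], [-0.75, 2.2], [0.22, 2.44], [-1.43, 4.57], [0, 2.65], [-2.85, 2.85]. Speed limits (rad/s): [2.79, 2.79, 3.14, 3.14, 3.14, 3.14].

## Interface

Orientations are given as a unit quaternion [x, y, z, w].
In Python, from station import monitor, eyes, job, manip gives the robot as it stands.
- The arm moves only by the shell command python3 -m pendant 'ROWS' [FORCE]. ROWS is JSON, a list that holds one entry, the list of rows, each a list of 7 numbers: the shift along the tool's x, y, z as a fraction of full scale, then the turn, a rotation vector about the tool's x, y, z as a fraction of full scale, then the opening, from 0 (shut) to 1 (fully open). A call has 1 to 20 rows; each row shifts and turns the commanded pose from where the row before left it, along the tool's axes as they then stand; what a row does not reach is not made up. Full scale, the value 1, is 800 mm for a shift and 0.12 rad for a turn. A row lasts 1/10 s, in which the tool goes at most 50 mm and 8.59 degrees, less where a joint would pass 70% of its speed; a pose out of reach is approached as far as the arm can. A call with a number of a shift or a turn outside -1 to 1 is refused whole. A call with a gripper value outside its range is refused whole. The fingers move at their own pace and stop on an object; FORCE is the grip in N (left out, the last holds). Time passes only in rows, so rows that do not move let the fingers close. It gives the time, the measured TCP pose, the force, the opening and the grip force at its end, in the units of the state.
- monitor.sense(): the state, without advancing time (a new reading comes with each control period).
- eyes.snapshot(name): name is "scene" or "side" or "wrist"; returns a dict with "pixels" (480x640x3 uint8, red, green, blue), "depth" (480x640 float32, m along the optical axis (not along the pixel's ray), 0 where there is no reading), "intrinsics" (3x3 intrinsics, pixels), "eye" and "attitude" of the camera in the world. Camera axes: x right, y down, z forward; pixel columns grow to the right and rows downward; lengths in m; the calibration is good to about 2 mm. A picture is of the moment at which its call begins.
- job.sign_off(): hands the job in; it is judged then, once.
The state is a dict: "t": time; "q": joint angles; "qd": joint speeds; "tau": joint torques, N m; "tcp_pos": TCP position; "tool_rot": TCP orientation; "force": force on the tool from outside, world axes, zero at the start; "ft_torque": the same for the moment, N m; "finger_gap": opening from 0.0 (shut) to 1.0 (fully open); "gripper_force": force on a finger pad.
Only numpy, scipy, OpenCV 4.12 (cv2) and the standard library are available. Lean on these libraries where they do the work, as an engineer would, in place of code of your own. Each camera call takes 0.05 s, during which the arm holds its last target. There are 200 camera calls.

## Working session

There is one attempt and no reset: what is moved stays moved. The work goes in short steps, Python scripts to look and compute and a shell command to move; the robot and the scene stay as the last step left them, time stands still between calls to the robot, and variables do not carry over. Pictures are saved under pics/ and viewed, at most 10 in all, crops included, and the job is handed in when it is done.

```bash
mkdir -p pics; ls; cat > h.py <<'E'
import numpy as np, cv2
from station import monitor, eyes, job, manip
from scipy.spatial.transform import Rotation as R
def snap(n):
    s=eyes.snapshot(n); K=np.array(s['intrinsics']); d=s['depth']
    a=np.array(s['attitude']); Rm=R.from_quat(a).as_matrix() if a.size==4 else a.reshape(3,3)
    v,u=np.mgrid[0:480,0:640]
    P=np.stack([(u-K[0,2])/K[0,0]*d,(v-K[1,2])/K[1,1]*d,d],-1)@Rm.T+np.array(s['eye'])
    P[d==0]=np.nan
    return s,P
E
python3 - <<'E'
from h import *
for n in ['scene','side']:
    s,P=snap(n); cv2.imwrite(f'pics/{n}1.png',s['pixels'][...,::-1]); np.save(f'{n}1.npy',P); print(n,s['eye'],s['attitude'])
print(monitor.sense(),manip.nose_length)
E
```

```text
pics
scene [ 1.18990551 -0.52147949  1.41465813] [ 0.83919848  0.45782177 -0.1407254  -0.25756842]
side [ 0.20721648 -0.664541    0.97609268] [ 0.92931155 -0.17752367  0.05536706 -0.31906094]
{'t': 0.1, 'q': array([-1.78502909e-01,  5.28423214e-01,  1.43380381e+00,  1.55121581e-05,
        1.18142133e+00, -1.78468415e-01]), 'qd': array([ 0.00011682, -0.00180935, -0.00216138,  0.00194498,  0.00107642,
       -0.00086999]), 'tau': array([ 4.33945943e-04, -4.43301880e+01, -1.78587180e+01, -2.04061280e-04,
        3.88642526e-03,  1.10165692e-05]), 'tcp_pos': array([6.24361956e-01, 1.46886095e-04, 2.44391303e-01]), 'tool_rot': array([ 7.07120690e-01,  7.07092125e-01, -5.80327365e-04, -8.48381414e-04]), 'force': array([ 0.94861964,  0.80812677, -0.13972573]), 'ft_torque': array([ 0.0560834 , -0.06302214,  0.04213179]), 'gripper_force': 0.0, 'finger_gap': 0.9998576115874639} 0.014
```

View pics/scene1.png

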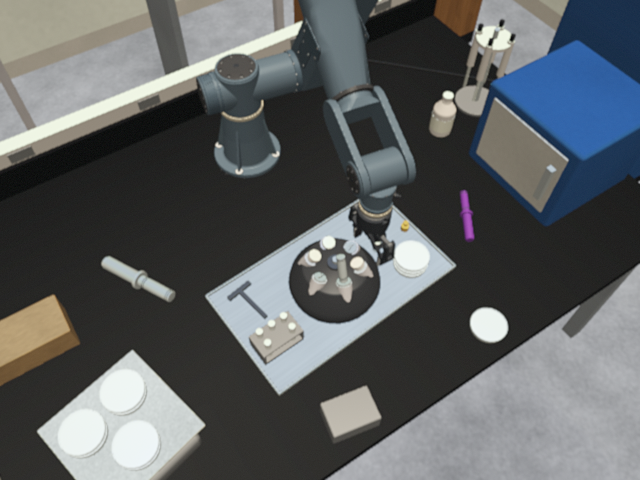

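View pics/side1.png

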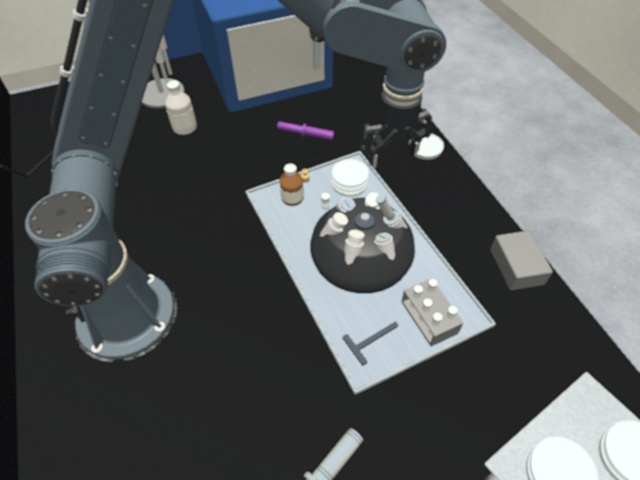

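The scene picture shows the rotor at about (335,278) and the plug handle at about (341,258) to (345,285). In the side picture the plug is at about (388,207). Next I'll measure them.

```bash
python3 - <<'E'
from h import *
a=cv2.imread('pics/scene1.png')[225:335,275:395]; b=cv2.imread('pics/side1.png')[180:300,300:430]
a=cv2.resize(a,(400,367),interpolation=cv2.INTER_CUBIC);b=cv2.resize(b,(400,369),interpolation=cv2.INTER_CUBIC)
cv2.imwrite('pics/crop1.png',np.hstack([a[:367],b[:367]]))
A=[]
for n in ['scene1','side1']:
    P=np.load(n+'.npy')
    r=P.reshape(-1,3); m=(r[:,0]>.35)&(r[:,0]<.95)&(abs(r[:,1])<.4)&(r[:,2]>-.01)&(r[:,2]<.3); r=r[m]
    h,e=np.histogram(r[:,2],np.arange(-.0025,.26,.005)); print(n,h)
P=np.load('scene1.npy')
for v in range(252,300,4): print(v,[np.round(P[v,u]*1000).tolist() for u in range(334,354,4)])
P=np.load('side1.npy')
print([np.round(P[v,u]*1000).tolist() for v,u in [(218,365),(200,385),(205,388),(210,391),(215,393)]])
E
```

```text
scene1 [20013  9826  3091  1505   528   251   226   228   213   315  1376  2020
   874   319   296   273   321   368   237   226   322   533   636   491
   305   273   164   162   133    38    14    17    13    18    16    15
    16    29    25    11     0     0     0     0     0     0     0     0
     4    10    21    20]
side1 [23959 14785  4462  2052   898   393   399   435   387   406   757  2538
  1497   423   431   429   442   590   395   305   334   569   685   971
   381   454   190   250   185    40    19    19    12    21    19    13
    15    28    49    14     0     0     0     0     0     0     0     0
     0    12    32    30]
252 [[522.0, -26.0, 118.0], [526.0, -16.0, 114.0], [532.0, -7.0, 114.0], [535.0, 3.0, 110.0], [545.0, 9.0, 118.0]]
256 [[537.0, -36.0, 127.0], [573.0, -50.0, 187.0], [579.0, -43.0, 188.0], [546.0, -4.0, 110.0], [550.0, 6.0, 108.0]]
260 [[551.0, -45.0, 134.0], [584.0, -58.0, 190.0], [587.0, -49.0, 186.0], [557.0, -11.0, 112.0], [564.0, -4.0, 115.0]]
264 [[556.0, -49.0, 125.0], [583.0, -57.0, 170.0], [593.0, -52.0, 179.0], [567.0, -18.0, 112.0], [57
[... 391 characters left out ...]
, -71.0, 114.0], [597.0, -64.0, 118.0], [612.0, -63.0, 139.0], [616.0, -54.0, 137.0], [616.0, -41.0, 123.0]]
284 [[598.0, -77.0, 112.0], [609.0, -73.0, 124.0], [616.0, -65.0, 126.0], [621.0, -57.0, 126.0], [623.0, -46.0, 119.0]]
288 [[604.0, -80.0, 104.0], [613.0, -74.0, 111.0], [624.0, -71.0, 124.0], [626.0, -60.0, 117.0], [631.0, -50.0, 114.0]]
292 [[615.0, -88.0, 107.0], [619.0, -78.0, 103.0], [627.0, -72.0, 108.0], [632.0, -63.0, 108.0], [636.0, -54.0, 105.0]]
296 [[623.0, -93.0, 104.0], [627.0, -83.0, 99.0], [632.0, -75.0, 99.0], [637.0, -66.0, 98.0], [640.0, -56.0, 93.0]]
[[549.0, -43.0, 134.0], [585.0, -56.0, 191.0], [594.0, -56.0, 171.0], [601.0, -60.0, 156.0], [606.0, -63.0, 140.0]]
```

View pics/crop1.png

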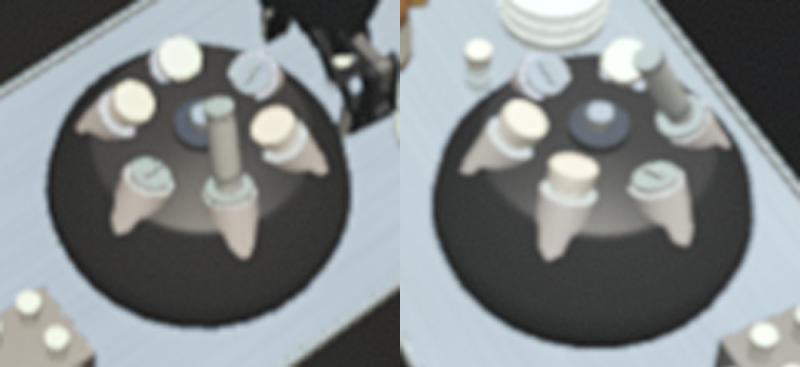

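The crop shows the plug's handle leaning towards the hub, with flat blanks and capped tubes either side. I'll fit the handle cylinder (25° lean) and check it against the rotor.

```bash
cat > fit.py <<'E'
from h import *
from scipy.optimize import least_squares
def ax(psi,t=np.radians(25)): return np.array([-np.sin(t)*np.cos(psi),-np.sin(t)*np.sin(psi),np.cos(t)])
def fit(pts,b0=(.621,-.061),psi0=-.2,zm=.116,free=False):
    f=lambda p:np.linalg.norm(np.cross(pts-[p[0],p[1],zm],ax(p[2],p[3] if free else np.radians(25))),axis=1)-.011
    return least_squares(f,[*b0,psi0,np.radians(25)][:4 if free else 3],loss='soft_l1',f_scale=.002)
def sel(r,b=(.621,-.061),psi=-.2,zm=.116):
    a=ax(psi); d=r-[*b,zm]; s=d@a; w=np.linalg.norm(d-s[:,None]*a,axis=1)
    return r[(s>.014)&(s<.074)&(w<.018)]
E
python3 - <<'E'
from fit import *
al=[]
for n in ['scene1','side1']:
    r=np.load(n+'.npy').reshape(-1,3); r=r[~np.isnan(r[:,0])]
    b,psi=(.621,-.061),-.2
    for i in range(4):
        p=sel(r,b,psi); o=fit(p,b,psi); b,psi=o.x[:2],o.x[2]
    o2=fit(p,b,psi,free=True)
    print(n,len(p),o.x,np.std(o.fun),o2.x); al.append(p)
    # rotor
    cx=b-.062*np.array([np.cos(psi),np.sin(psi)]); print('centre from plug',cx)
    t=r[(r[:,2]<.02)&(np.hypot(*(r[:,:2]-cx).T)<.2)&(np.hypot(*(r[:,:2]-cx).T)>.135)]; print('tray z',np.median(t[:,2]))
    q=r[(r[:,2]>.03)&(r[:,2]<.055)&(np.hypot(*(r[:,:2]-cx).T)<.15)]
    print('rim',len(q)); h=r[(r[:,2]>.124)&(r[:,2]<.145)&(np.hypot(*(r[:,:2]-cx).T)<.03)]; print('hub',len(h),h.mean(0),h[:,2].max())
    c=least_squares(lambda c:np.hypot(q[:,0]-c[0],q[:,1]-c[1])-c[2],[*cx,.12],loss='soft_l1',f_scale=.003); print('rimfit',c.x)
o=fit(np.vstack(al)); print(o.x, fit(np.vstack(al),free=True).x)
E
```

```text
scene1 171 [ 0.62637754 -0.07046637 -0.57900764] 0.0034637140120652135 [ 0.62601165 -0.07005802 -0.55766093  0.4241133 ]
centre from plug [ 0.57448316 -0.03654036]
tray z 0.0030428060247051913
rim 727
hub 49 [ 0.56717007 -0.03358329  0.13098745] 0.14091110594730538
rimfit [ 0.55114327 -0.04090152  0.11945683]
side1 177 [ 0.61115774 -0.05456888 -0.25964611] 0.0010649092908458734 [ 0.61112496 -0.05456317 -0.25979592  0.43565181]
centre from plug [ 0.55123593 -0.03865109]
tray z 0.005884025161894346
rim 952
hub 137 [ 0.54939989 -0.04205139  0.12922893] 0.13937778336100504
rimfit [ 0.54978488 -0.03988273  0.1201945 ]
[ 0.61104297 -0.05519055 -0.26968859] [ 0.61181797 -0.05528087 -0.2632386   0.45388144]
```

```bash
cat > go.py <<'E'
from fit import *
def plan(mouth,psi,s,sign=None,pr=True):
    """tool-frame shift (full-scale fractions) and rotvec (full-scale) to put the grasp point s above mouth on the axis"""
    a=ax(psi); st=monitor.sense(); Rc=R.from_quat(st['tool_rot']); best=None
    for g in ([1,-1] if sign is None else [sign]):
        z=-a; y=g*np.array([-np.sin(psi),np.cos(psi),0]); Rt=R.from_matrix(np.column_stack([np.cross(y,z),y,z]))
        rv=(Rc.inv()*Rt).as_rotvec()
        if best is None or np.linalg.norm(rv)<np.linalg.norm(best[1]): best=(g,rv)
    tgt=np.array(mouth)+s*a+.005*-a
    d=Rc.inv().apply(tgt-st['tcp_pos'])
    print('sign',best[0],'shift(tool,mm)',np.round(d*1000,1),'frac',np.round(d/.8,4),'turn frac',np.round(best[1]/.12,3),'q',np.round(st['q'],2),'gap',st['finger_gap'])
    print('t',st['t'],'F',np.round(st['force'],1))
E
python3 -c "
from go import *
plan([.6115,-.055,.116],-.25,.15)"
```

```text
sign 1 shift(tool,mm) [-40.  -72.2  -2.9] frac [-0.05   -0.0903 -0.0036] turn frac [ -2.411  -3.102 -10.819] q [-0.18  0.53  1.43  0.    1.18 -0.18] gap 0.9998576115874639
t 0.1 F [ 0.9  0.8 -0.1]
```

```bash
python3 -m pendant '[[[-0.0125,-0.0225,-0.001,0,0,0,1],[-0.0125,-0.0225,-0.001,0,0,0,1],[-0.0125,-0.0225,-0.001,0,0,0,1],[-0.0125,-0.0225,-0.001,0,0,0,1],[0,0,0,-0.2,-0.26,-0.9,1],[0,0,0,-0.2,-0.26,-0.9,1],[0,0,0,-0.2,-0.26,-0.9,1],[0,0,0,-0.2,-0.26,-0.9,1],[0,0,0,-0.2,-0.26,-0.9,1],[0,0,0,-0.2,-0.26,-0.9,1],[0,0,0,-0.2,-0.26,-0.9,0.7],[0,0,0,-0.2,-0.26,-0.9,0.7],[0,0,0,-0.2,-0.26,-0.9,0.7],[0,0,0,-0.2,-0.26,-0.9,0.7],[0,0,0,-0.2,-0.26,-0.9,0.7],[0,0,0,-0.2,-0.26,-0.9,0.7],[0,0,0,0,0,0,0.7],[0,0,0,0,0,0,0.7]]]'
python3 - <<'E'
from go import *
plan([.6115,-.055,.116],-.25,.15,1)
al=[]
for n in ['wrist','side','scene']:
    s,P=snap(n); cv2.imwrite(f'pics/{n}2.png',s['pixels'][...,::-1]); np.save(f'{n}2.npy',P)
    r=P.reshape(-1,3); r=r[~np.isnan(r[:,0])]; b,psi=(.6115,-.055),-.25
    for i in range(5):
        p=sel(r,b,psi)
        if len(p)<10: break
        o=fit(p,b,psi); b,psi=o.x[:2],o.x[2]
    print(n,len(p),b,psi,len(p)>9 and np.std(o.fun))
E
```

```text
t: 1.9
tcp_pos: [0.5528, -0.0401, 0.2484]
tool_rot: [0.124, 0.968, -0.028, 0.216]
force: [-0.2, 0.2, 0.1]
finger_gap: 0.7
gripper_force: 0.0
sign 1 shift(tool,mm) [1.  0.  0.6] frac [0.0013 0.0001 0.0007] turn frac [-0.024  0.017 -0.037] q [-0.28  0.31  1.91  0.02  0.48 -1.61] gap 0.6995057706426581
t 1.9 F [-0.2  0.2  0.1]
wrist 659 [ 0.61146859 -0.05364729] -0.24827832394681157 0.00022403609566317128
side 180 [ 0.61112328 -0.05443432] -0.25088925212313073 0.0009532117008609387
scene 177 [ 0.61081771 -0.05559111] -0.2084571429894965 0.002210911787067583
```

View pics/wrist2.png

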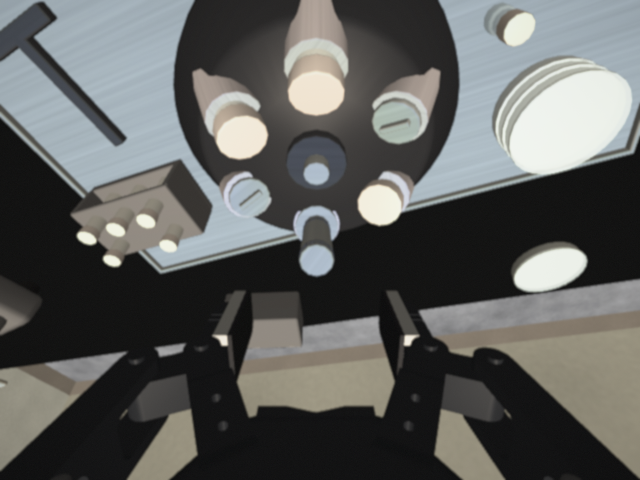

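The wrist picture shows the handle (top at (316,260)) centred between the open fingers and clear of its neighbours. Next: check the axial height, refine the axis and descend.

```bash
python3 - <<'E'
from go import *
m,psi=np.array([.6114,-.0539,.116]),-.249
for n in ['wrist2','side2']:
    r=np.load(n+'.npy').reshape(-1,3); r=r[~np.isnan(r[:,0])]
    d=r-m; a=ax(psi); s=d@a; w=np.linalg.norm(d-s[:,None]*a,axis=1)
    print(n,np.percentile(s[(w<.008)&(s>.06)&(s<.1)],[20,50,80]))
    if n[0]=='w': print('free',fit(sel(r,m[:2],psi),m[:2],psi,free=True).x)
plan(m,psi,.05,1)
E
```

```text
wrist2 [0.08116857 0.08171143 0.08220428]
free [ 0.61131212 -0.0536041  -0.24809661  0.43320049]
side2 [0.08035571 0.08219228 0.08328869]
sign 1 shift(tool,mm) [  2.4   1.1 100.4] frac [0.003  0.0014 0.1255] turn frac [-0.025  0.027 -0.03 ] q [-0.28  0.31  1.91  0.02  0.48 -1.61] gap 0.6988703189505977
t 2.05 F [-0.3  0.2  0.6]
```

```bash
python3 -m pendant '[[[0.003,0.0014,0,-0.025,0.027,-0.03,0.7],[0,0,0.016,0,0,0,0.7],[0,0,0.016,0,0,0,0.7],[0,0,0.016,0,0,0,0.7],[0,0,0.016,0,0,0,0.7],[0,0,0.016,0,0,0,0.7],[0,0,0.016,0,0,0,0.7],[0,0,0.014,0,0,0,0.7],[0,0,0.013,0,0,0,0.7],[0,0,0,0,0,0,0.7],[0,0,0,0,0,0,0.7]]]'
python3 - <<'E'
from go import *
plan([.6114,-.0539,.116],-.249,.0515,1)
s,P=snap('wrist'); cv2.imwrite('pics/wrist3.png',s['pixels'][...,::-1]); np.save('wrist3.npy',P)
E
```

```text
t: 3.15
tcp_pos: [0.5914, -0.0486, 0.158]
tool_rot: [0.121, 0.969, -0.027, 0.214]
force: [0.0, -0.5, 0.1]
finger_gap: 0.697
gripper_force: 0.0
sign 1 shift(tool,mm) [-1.  -0.2  0.3] frac [-0.0013 -0.0003  0.0004] turn frac [ 0.001 -0.006  0.008] q [-0.28  0.52  1.91  0.04  0.28 -1.64] gap 0.6971777601747445
t 3.15 F [ 0.  -0.5  0.1]
```

View pics/wrist3.png

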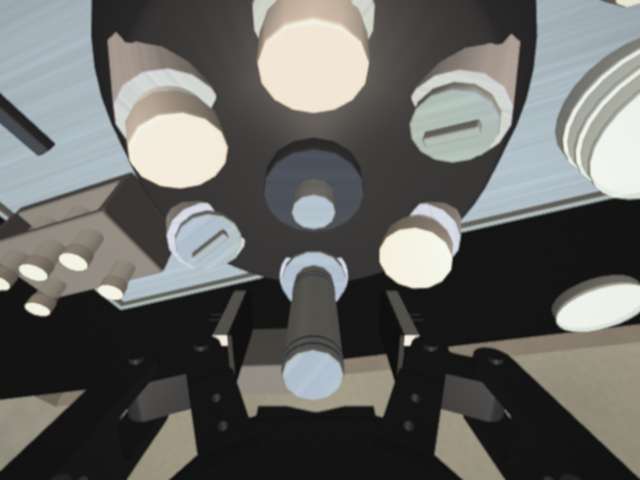

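The handle (313,330) is centred between the pads (225 and 405), so I'll close gently.

```bash
python3 -m pendant '[[[-0.0013,-0.0003,0.0004,0,0,0,0.5],[0,0,0,0,0,0,0.3],[0,0,0,0,0,0,0.2],[0,0,0,0,0,0,0.1],[0,0,0,0,0,0,0],[0,0,0,0,0,0,0],[0,0,0,0,0,0,0],[0,0,0,0,0,0,0],[0,0,0,0,0,0,0],[0,0,0,0,0,0,0]]]' 50
python3 - <<'E'
from go import *
plan([.6114,-.0539,.116],-.249,.0515,1)
st=monitor.sense();R0=R.from_quat(st['tool_rot']);print(st['ft_torque'],'F tool',R0.inv().apply(st['force']),'z',-R0.as_matrix()[:,2],ax(-.249))
E
```

```text
t: 4.2
tcp_pos: [0.5925, -0.0493, 0.1591]
tool_rot: [0.121, 0.969, -0.027, 0.215]
force: [-4.2, -2.5, 5.9]
finger_gap: 0.244
gripper_force: 49.0
sign 1 shift(tool,mm) [0.6 0.2 0.8] frac [0.0007 0.0003 0.001 ] turn frac [-0.001  0.007  0.009] q [-0.28  0.52  1.9   0.04  0.28 -1.64] gap 0.24394369103052496
t 4.2 F [-4.2 -2.5  5.9]
[-0.26877198  0.32014296 -0.15565211] F tool [ 0.63930523 -3.47886819 -6.79121077] z [-0.41027475  0.10448011  0.90595725] [-0.40958444  0.1041479   0.90630779]
```

```bash
python3 -m pendant '[[[0,-0.0003,-0.002,0,0,0,0],[0,0,-0.002,0,0,0,0],[0,0,-0.002,0,0,0,0],[0,0,-0.002,0,0,0,0],[0,0,0,0,0,0,0],[0,0,0,0,0,0,0]]]'
cat > st.py <<'E'
from go import *
st=monitor.sense();R0=R.from_quat(st['tool_rot']);a=ax(-.249)
p=st['tcp_pos']-np.array([.6114,-.0539,.116]);print('t',st['t'],'F tool',R0.inv().apply(st['force']).round(1),'T tool',R0.inv().apply(st['ft_torque']).round(2),'s tcp',(p@a*1000).round(2),'lat tool mm',(R0.inv().apply(p-(p@a)*a)*1000).round(2),'gap',st['finger_gap'],'angle err',np.degrees(np.arccos(-R0.as_matrix()[:,2]@a)))
E
python3 st.py
```

```text
t: 4.8
tcp_pos: [0.5896, -0.0486, 0.1642]
tool_rot: [0.121, 0.969, -0.027, 0.214]
force: [1.8, -1.1, -3.6]
finger_gap: 0.248
gripper_force: 49.0
t 4.8 F tool [-0.3 -0.6  4.1] T tool [0.14 0.17 0.  ] s tcp 53.13 lat tool mm [-0.02 -0.19 -0.  ] gap 0.2478415611038533 angle err 0.03767273579861174
```

```bash
python3 -m pendant '[[[0,0,-0.003,0,0,0,0],[0,0,-0.003,0,0,0,0],[0,0,-0.003,0,0,0,0],[0,0,-0.003,0,0,0,0],[0,0,-0.003,0,0,0,0],[0,0,0,0,0,0,0]]]'; python3 st.py
python3 -m pendant '[[[0,0,-0.003,0,0,0,0],[0,0,-0.003,0,0,0,0],[0,0,-0.003,0,0,0,0],[0,0,-0.003,0,0,0,0],[0,0,-0.003,0,0,0,0],[0,0,-0.003,0,0,0,0],[0,0,0,0,0,0,0],[0,0,0,0,0,0,0]]]'; python3 st.py
```

```text
t: 5.4
tcp_pos: [0.5846, -0.0472, 0.1755]
tool_rot: [0.121, 0.969, -0.027, 0.215]
force: [1.0, -0.4, -2.1]
finger_gap: 0.245
gripper_force: 49.0
t 5.4 F tool [-0.1 -0.2  2.4] T tool [ 0.04  0.25 -0.01] s tcp 65.58 lat tool mm [-0.08 -0.16 -0.  ] gap 0.24483304952137108 angle err 0.01825514930126814
t: 6.2
tcp_pos: [0.5788, -0.0458, 0.1883]
tool_rot: [0.121, 0.969, -0.027, 0.215]
force: [0.6, -0.1, -4.2]
finger_gap: 0.242
gripper_force: 49.0
t 6.2 F tool [1.3 0.1 4.1] T tool [ 0.01  0.33 -0.01] s tcp 79.72 lat tool mm [-0.15 -0.22 -0.  ] gap 0.24212166066128007 angle err 0.016329211626242963
```

```bash
python3 - <<'E'
from go import *
m,psi=np.array([.6114,-.0539,.116]),-.249;a=ax(psi)
s,P=snap('wrist'); cv2.imwrite('pics/wrist4.png',s['pixels'][...,::-1]); np.save('wrist4.npy',P)
s,P=snap('side'); cv2.imwrite('pics/side4.png',cv2.resize(s['pixels'][150:270,320:480,::-1],(800,600),interpolation=cv2.INTER_CUBIC)); np.save('side4.npy',P)
for n in ['wrist2','wrist3','wrist4','side1','side4']:
    r=np.load(n+'.npy').reshape(-1,3); r=r[~np.isnan(r[:,0])]
    d=r-m; S=d@a; w=np.linalg.norm(d-S[:,None]*a,axis=1)
    k=(w>.0125)&(w<.0165)&(S>-.01)&(S<.06); print(n,np.histogram(S[k]*1000,np.arange(-10,60,2))[0],'(collar, from -10 by 2)')
    c=(w>.0125)&(w<.0165)&(S>.002)&(S<.012) if n in('wrist2','wrist3','side1') else (w>.0125)&(w<.0165)&(S>.034)&(S<.046)
    print('   median',np.median(S[c])*1000,c.sum())
    c=(w<.008)&(S>.07)&(S<.13); print('   top',np.percentile(S[c]*1000,[25,50,75]) if c.sum() else None)
E
```

```text
wrist2 [  0   0   0   0   0   0   0   3 224 118   0   0   0   0   0   0   0   0
   0   0   0   0   0   0   0   0   0   0   0   0   0   0   0   0] (collar, from -10 by 2)
   median 7.691695174511307 345
   top [81.28643919 81.71143302 82.07892157]
wrist3 [  0   0   0   0   0   0   0   1 506 227   0   0   0   0   0   0   0   0
   0   0   0   0   0   0   0   0   0   0   0   0   0   0   0   0] (collar, from -10 by 2)
   median 7.694945761967516 734
   top [81.43891232 81.76562962 82.102683  ]
wrist4 [  0   0   0   0   1 205 108  68  31  31  27  37  23  33   9   0   0   0
   0   0   0   0   0   0 255 377   0   0   0   0   1   0   0   0] (collar, from -10 by 2)
   median 40.12742876482253 632
   top [113.77449981 114.13162959 114.48562071]
side1 [ 0  0  0  0  0  0  0  3 20 18  1  1  1  0  1  2  1  0  0  1  0  1  2  0
  4  1  1  0  0  1  2  1  1  0] (collar, from -10 by 2)
   median 7.89527758894655 42
   top [80.9383764  81.85089192 82.7824327 ]
side4 [ 0  0  0  1  1 18 17  3  7  6  4  2  3  6  5  3  6  3  4  1  0  0  2  3
 10 18 12  2  1  1  0  1  0  0] (collar, from -10 by 2)
   median 41.078430882566586 47
   top None
```

View pics/wrist4.png

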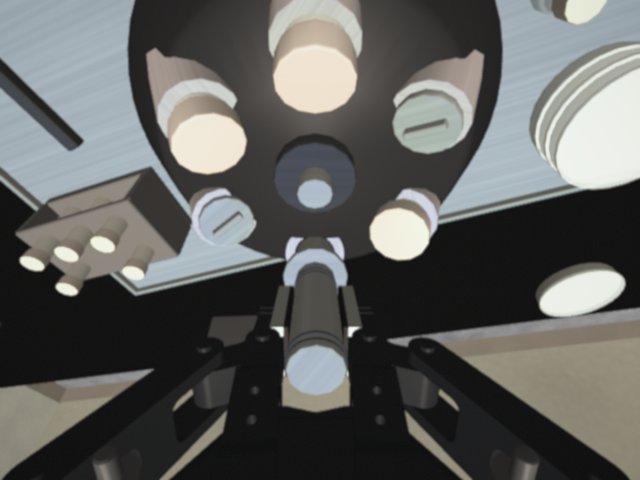

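View pics/side4.png

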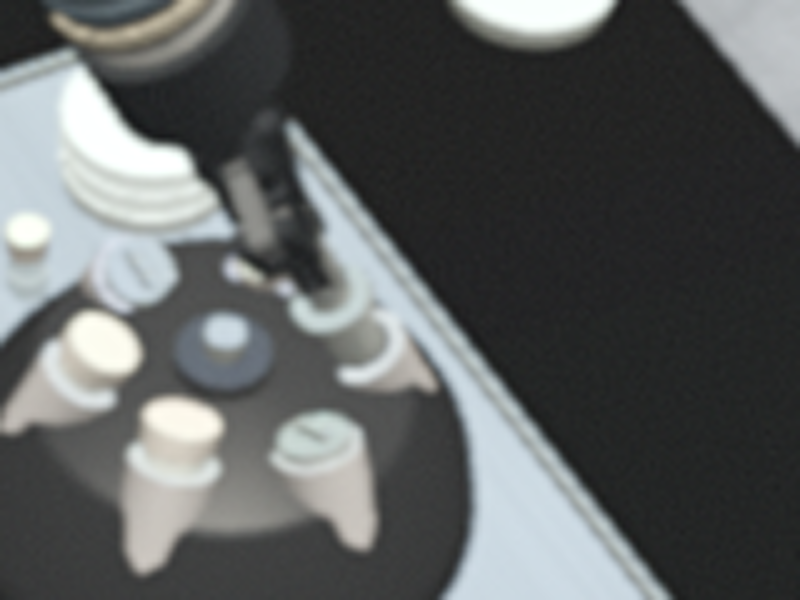

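The collar has risen cleanly: by 32.4 mm, both at the collar and at the handle top. The forces match the plug's weight alone. 7.6 mm remain.

```bash
python3 -m pendant '[[[0,0,-0.0025,0,0,0,0],[0,0,-0.0025,0,0,0,0],[0,0,-0.0025,0,0,0,0],[0,0,-0.002,0,0,0,0],[0,0,0,0,0,0,0],[0,0,0,0,0,0,0],[0,0,0,0,0,0,0],[0,0,0,0,0,0,0]]]'; python3 st.py
python3 - <<'E'
from go import *
m,psi=np.array([.6114,-.0539,.116]),-.249;a=ax(psi)
s,P=snap('wrist'); r=P.reshape(-1,3); r=r[~np.isnan(r[:,0])]
d=r-m; S=d@a; w=np.linalg.norm(d-S[:,None]*a,axis=1)
c=(w>.0125)&(w<.0165)&(S>.04)&(S<.056);print('collar lift',np.median(S[c])*1000-7.69)
c=(w<.008)&(S>.1)&(S<.14);print('top lift',np.median(S[c])*1000-81.74)
h=r[(S>.049)&(S<.118)&(w<.018)];k=m+.04*a
f=fit(h[((h-k)@a>.012)&((h-k)@a<.022)|((h-k)@a>.06)],m[:2],psi,free=True);print(f.x)
E
```

```text
t: 7.1
tcp_pos: [0.5758, -0.0451, 0.1951]
tool_rot: [0.121, 0.969, -0.027, 0.215]
force: [1.3, -0.8, -3.1]
finger_gap: 0.244
gripper_force: 49.0
t 7.1 F tool [ 0.  -0.5  3.4] T tool [ 0.04  0.37 -0.  ] s tcp 87.15 lat tool mm [-0.16 -0.23 -0.  ] gap 0.244049926893936 angle err 0.021237841758013028
collar lift 39.873902566813896
top lift 39.8433908656087
[ 0.61106732 -0.0532922  -0.24871538  0.44091887]
```

```bash
python3 -c "
from station import job
print(job.sign_off())"
```

```text
the job is handed in; nothing more can be done
None
```

The inspection plug is drawn straight out along its slant to a measured 39.9 mm of collar clearance, and the arm is still holding it there in line with the pocket; I handed the job in at about 7.2 s, touching nothing else.

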